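# Tuck the flap of the yerba caddy under its lip

## Robot

A 6-joint arm with a two-finger parallel gripper is mounted at the origin on the work surface. World frame = base frame: x ahead of the robot, y to its left, z up, the work surface at z = 0. Lengths are in m, angles in rad, forces in N, time in s.
With the tool pointing down it reaches from about 0.35 to 1 m from the base axis. Payload 7.1 kg.
Tool frame: the origin (TCP) lies midway between the tips of the shut fingers; the grasp point (between the pads) lies 19 mm behind it; z points along the fingers, y is the line along which they close (so a half turn about z gives the same grasp; the last joint's range is limited). The gripper opens to 85 mm and grips with 20 to 120 N. Pads are 22 mm wide; open, the fingers measure 114 mm over their backs; the gripper's body (76 mm by 85 mm) begins 54 mm behind the grasp point. The pads swing forward as they close: fully open they stand 13 mm farther back than shut.
Start: joints at [1.217, 0.423, 1.63, -0, 1.089, -0.019], TCP at [0.205, 0.59, 0.231] pointing down, gripper open.
Joint ranges: [-3, 3], [-0.9, 2.11], [0.09, 2.58], [-1.31, 4.45], [0.11, 2.69], [-2.54, 2.54]. Speed limits (rad/s): [2.39, 2.39, 3.01, 3.14, 3.14, 3.14].

## Interface

Orientations are given as a unit quaternion [x, y, z, w].
In Python, from plant import get_obs, capture, hand_in gives the robot as it stands.
- The arm moves only by the tool move_arm, never from a script. Its argument "rows" is a list that holds one entry, the list of rows, each a list of 5 numbers: the shift along the tool's x, y, z in units of 30 mm (1.0 is 30 mm), then the turn about the tool's z in degrees, then the closure in counts, from 0 (fully open) to 255 (shut). A call has 1 to 10 rows; each row is the pose to reach, as a shift and turn from the pose commanded when the call began, along the tool's axes at that moment; what a row does not reach only later rows make up. A row lasts 1/8 s, in which the tool goes at most 62.5 mm and 10.7 degrees, less where a joint would pass 70% of its speed; a pose out of reach is approached as far as the arm can. A call with a gripper value outside its range is refused whole. The fingers move at their own pace and stop on an object; "grip_force" is the grip in N (left out, the last holds). Time passes only in rows, so rows that repeat a pose let the fingers close. It gives the time, the measured TCP pose, the force, the opening and the grip force at its end, in the units of the state.
- get_obs(): the state, without advancing time (a new reading comes with each control period).
- capture(name): name is "scene" or "top"; returns a dict with "image" (420x560x3 uint8, red, green, blue), "fx", "fy", "cx", "cy" (pixels), "k1" (the pictures are not rectified: a ray, as slopes to the right and down, at radius r is drawn at 1 + k1 r^2 times it, then the intrinsics apply), "xyz" and "orientation" of the camera in the world. Camera axes: x right, y down, z forward; pixel columns grow to the right and rows downward; lengths in m; the calibration is good to about 2 mm. A picture is of the moment at which its call begins. There is no depth.
- hand_in(): hands the job in; it is judged then, once.
The state is a dict: "t": time; "joint_positions": joint angles; "joint_vel": joint speeds; "joint_torque": joint torques, N m; "position": TCP position; "orientation": TCP orientation; "ft_force": force on the tool from outside, world axes, zero at the start; "wrist_torque": the same for the moment, N m; "width": finger opening in m; "grip_force": force on a finger pad.
Only numpy, scipy, OpenCV 4.12 (cv2) and the standard library are available. Lean on these libraries where they do the work, as an engineer would, in place of code of your own. Each camera call takes 0.05 s, during which the arm holds its last target. There are 200 camera calls.

## Task

Close the yerba caddy on the lazy susan with your fingertips: fold its yellow springy flap over flat, then, keeping it pressed down, push it by its orange rib fully home so that its free edge is tucked beneath the white lip and stays there. Press gently, do not pick anything up, do not let the tray turn, and leave the other things on the tray as they are.

Things in the scene. Friction and masses are not known exactly. Their poses are not given: they have to be found in the camera images.
- caddy: Green plastic yerba caddy fixed on the tray: 130 long (x) x 110 wide (y) mm, its rim 75 mm above its underside. Origin: centre of the underside, on the tray's top (40 mm above the counter, 30 mm from the tray's axis, tray radius 210). Its x axis points level from the flap's hinge towards the lip; z is up. The caddy does not come off the tray.
- hinge_mid (a point): Middle of the flap's hinge axis, fixed on the caddy, 55 mm behind its centre (-x) and 77 mm above its underside; the axis runs along the caddy's y. Two green ears 8 mm thick and 14 mm long stand at its ends (y = +-50 mm), up to 8 mm above the axis.
- lip_edge (a point): Middle of the lower edge of the white retaining lip, on the side towards the hinge; fixed on the caddy, 91 mm ahead (+x) of the hinge axis and 5 mm above it. The lip is 4 mm thick, 29 mm deep (x) and 110 mm wide, its top 9 mm above the hinge axis; below it is a slot open towards the hinge, 3 mm higher than the top face of the flat flap.
- flap_turn (a joint): Angle of the flap about its hinge, rad: 0 = folded flat on the caddy's rim, 1.57 = upright, more = leaning back away from the lip, 1.85 = its open stop, where it stands at the start. A spring drives it back to that stop (about 0.055 N m when flat, 0.01 N m at the stop), so it springs open unless held or tucked. At angle q a point at distance s along the flap lies s*cos(q) ahead of the hinge and s*sin(q) above it.
- flap_slide (a joint): How far the flap is shifted along its own length, away from the hinge (slotted hinge), m: 0 = drawn in, 0.020 = stop, fully out. Stays where it is left; about 2 N moves it. Drawn in, the free edge lies 85 mm from the hinge axis, 6 mm short of the lip, and clears it when folding; with the flap flat the edge then slides beneath the lip, up to 14 mm deep. The flap and the lip really collide: shifted out by more than 6 mm it cannot be folded flat.
- rib (a point): Middle of the top of the orange rib on the flap's outer face (the face that is up when the flap is flat, and looks away from the lip when it is open). Moves with the flap: 64 mm + flap_slide along the flap from the hinge axis, 8 mm off the flap's mid-plane. The rib is 6 mm thick along the flap, 66 mm wide, 6 mm high. The yellow flap is 85 mm long, 86 mm wide, 4 mm thick, its mid-plane through the hinge axis; between hinge and rib it is bare.
- tray (a joint): Turn of the lazy susan's wooden tray on its bearing, rad; 0 at the start. About 0.8 N m turns it (8 N at 100 mm from its axis).
- gourd: Dark gourd in a black plastic holder with a bombilla in it, loose on the tray, 76 mm wide, gourd 95 mm and bombilla 145 mm high; origin at the centre of its underside. Not to be disturbed.
- flask: Stainless flask with black cap, loose on the tray, diameter 66, height 180 mm; origin at the centre of its underside. Not to be disturbed.
- jar: Small amber glass jar, loose on the tray, diameter 54, height 75 mm; origin at the centre of its underside. Not to be disturbed.
- stick: Wooden stirring stick lying on the tray behind the hinge side of the caddy, 150 x 8 x 5 mm, long along its y; origin at the centre of its underside. Not to be disturbed.

How it is judged:
By the outcome, as a careful person would: the job done as asked, in the order asked, and still so for the second after the job is handed in, with the robot touching nothing.
It also fails if it takes over 38 s, if anything falls off the work surface, if the arm or the gripper's body presses on something with over 40 N, if the wrist force passes 120 N, or if a joint passes its speed limit or range.

## Working session

There is one attempt and no reset: what is moved stays moved. The work goes in short steps, Python scripts to look and compute and a tool call to move; the robot and the scene stay as the last step left them, time stands still between calls to the robot, and variables do not carry over. Pictures are saved under pics/ and viewed, at most 10 in all, crops included, and the job is handed in when it is done.

Besides the shell and the picture viewer there is one more tool, called after "Call:" as name(argument=value, ...) on one line, values as JSON. move_arm: Moves the arm, as the interface text tells. Its arguments: {"type":"object","properties":{"rows":{"type":"array"},"grip_force":{"type":"number"}},"required":["rows"]}

```bash
mkdir -p pics
python3 - <<'E'
from plant import get_obs,capture
import cv2
for n in("scene","top"):
    c=capture(n); cv2.imwrite(f"pics/{n}0.png",c["image"][:,:,::-1])
    print({k:v for k,v in c.items() if k!="image"})
o=get_obs();print(o)
E
```

```text
{'fx': 402.92138188247463, 'fy': 402.92138188247463, 'cx': 283.76488288917653, 'cy': 210.8771458806259, 'k1': 0.0014209821626474826, 'xyz': array([1.11284077, 0.28414936, 0.66655813]), 'orientation': array([ 0.49057874,  0.79124913, -0.30583474, -0.19930485])}
{'fx': 395.4933475601944, 'fy': 395.4933475601944, 'cx': 282.79671138509036, 'cy': 205.86144755722566, 'k1': -0.013531959738770286, 'xyz': array([0.48731119, 0.03214502, 0.83199234]), 'orientation': array([ 0.73777172, -0.66716923,  0.0683452 , -0.07685727])}
{'t': 0.1, 'joint_positions': array([ 1.21700890e+00,  4.23767043e-01,  1.63061910e+00, -1.45538434e-05,
        1.08859691e+00, -1.90151145e-02]), 'joint_vel': array([-0.0017431 , -0.00107781, -0.00019562,  0.00077786,  0.00189007,
       -0.00045835]), 'joint_torque': array([-8.50217639e-04, -5.58426726e+01, -2.82446784e+01, -1.68814709e-04,
        2.97406601e-03,  3.36715709e-05]), 'position': array([0.20516233, 0.58984076, 0.23061962]), 'orientation': array([ 1.66602236e-01,  9.86023941e-01, -6.84351919e-04, -1.22503869e-04]), 'ft_force': array([-0.14107213, -0.41473447, -0.36699717]), 'wrist_torque': array([ 0.00371365,  0.01759923, -0.0475534 ]), 'grip_force': 0.0, 'width': 0.0853671002814825}
```

View pics/scene0.png

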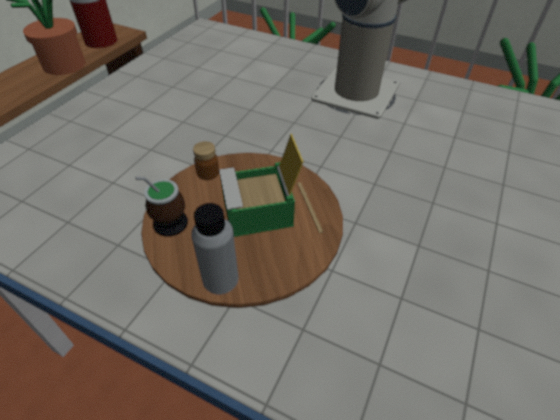

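View pics/top0.png

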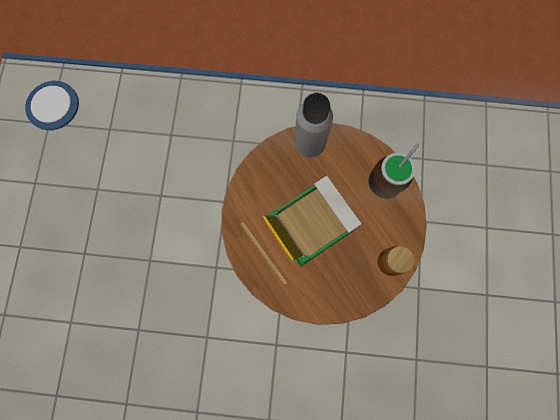

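The scene view shows the flap open on the robot side (about 290,165), with the lip at (231,187). The top view shows the yellow flap at about (280,238), the white lip at (337,205), the ears at (272,215) and (304,262), the stick at (263,252), the jar at (398,260), the gourd at (395,175) and the flask at (314,125).

```bash
cat > h.py <<'E'
import numpy as np,cv2
from scipy.spatial.transform import Rotation as R
def ray(c,uv):
    p=(np.atleast_2d(uv).astype(float)-[c["cx"],c["cy"]])/[c["fx"],c["fy"]]
    q=p.copy()
    for _ in range(5): q=p/(1+c["k1"]*(q**2).sum(1,keepdims=True))
    return R.from_quat(c["orientation"]).apply(np.c_[q,np.ones(len(q))])
def onz(c,uv,z):
    d=ray(c,uv); return c["xyz"]+d*((z-c["xyz"][2])/d[:,2])[:,None]
def proj(c,X):
    v=R.from_quat(c["orientation"]).inv().apply(np.atleast_2d(X)-c["xyz"]); p=v[:,:2]/v[:,2:]
    return p*(1+c["k1"]*(p**2).sum(1,keepdims=True))*[c["fx"],c["fy"]]+[c["cx"],c["cy"]]
def blob(m):
    cs,_=cv2.findContours(m.astype(np.uint8),cv2.RETR_EXTERNAL,cv2.CHAIN_APPROX_NONE)
    return max(cs,key=cv2.contourArea)[:,0,:]
E
python3 - <<'E'
from h import *
from plant import capture
c=capture("top");im=c["image"];hsv=cv2.cvtColor(im,cv2.COLOR_RGB2HSV)
roi=np.zeros(im.shape[:2],bool);roi[170:275,255:368]=1
w=blob(roi&(hsv[...,1]<50)&(hsv[...,2]>120))
P=onz(c,w,.126)[:,:2]
r=cv2.minAreaRect((P*1000).astype(np.float32));print("lip",r);print(cv2.boxPoints(r))
g=roi&(hsv[...,0]>45)&(hsv[...,0]<85)&(hsv[...,1]>120)
print("green ext",g.sum())
y=blob(roi&(hsv[...,0]>20)&(hsv[...,0]<34)&(hsv[...,1]>190))
rr=cv2.minAreaRect(y.astype(np.float32));print("yel px",cv2.boxPoints(rr))
big=cv2.resize(im[150:300,210:430],None,fx=3.6,fy=3.6,interpolation=cv2.INTER_CUBIC)
cv2.imwrite("pics/topcrop.png",big[:,:,::-1])
# tray circle
m=roi*0
t=(hsv[...,0]>5)&(hsv[...,0]<18)&(hsv[...,1]>80);t[:120]=0
Q=onz(c,blob(t),.04)[:,:2]*1000
print("tray",cv2.minEnclosingCircle(Q.astype(np.float32)))
print("jar",onz(c,[398,259],.115),"gourd",onz(c,[398,168],.135),"flask",onz(c,[317,105],.22))
print("stick",onz(c,[[243,224],[285,282]],.045))
s=capture("scene");cv2.imwrite("pics/scrop.png",cv2.resize(s["image"][120:250,200:350],None,fx=4,fy=4,interpolation=cv2.INTER_CUBIC)[:,:,::-1])
E
```

```text
lip ((648.8226318359375, -49.82384490966797), (109.86444854736328, 29.23086166381836), 39.55574035644531)
[[597.1621    -73.537674 ]
 [615.7771    -96.07483  ]
 [700.48315   -26.110016 ]
 [681.86816    -3.5728607]]
green ext 366
yel px [[262.30768 216.46153]
 [271.76923 210.15385]
 [301.46155 254.6923 ]
 [292.      261.     ]]
tray ((635.56494140625, -34.77865219116211), 208.620849609375)
jar [[ 0.559699   -0.16809137  0.115     ]] gourd [[ 0.72409876 -0.15565068  0.135     ]] flask [[0.79154841 0.00644844 0.22      ]]
stick [[0.6056859  0.12601349 0.045     ]
 [0.49996215 0.03044269 0.045     ]]
```

View pics/topcrop.png

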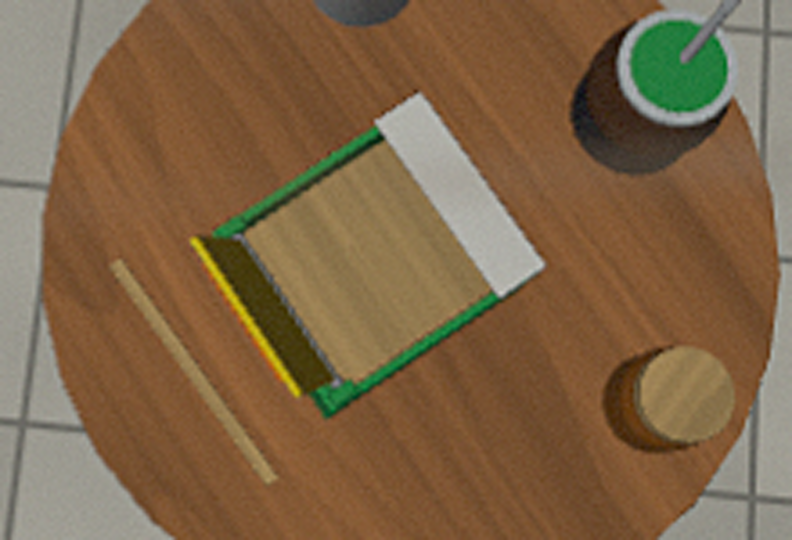

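View pics/scrop.png

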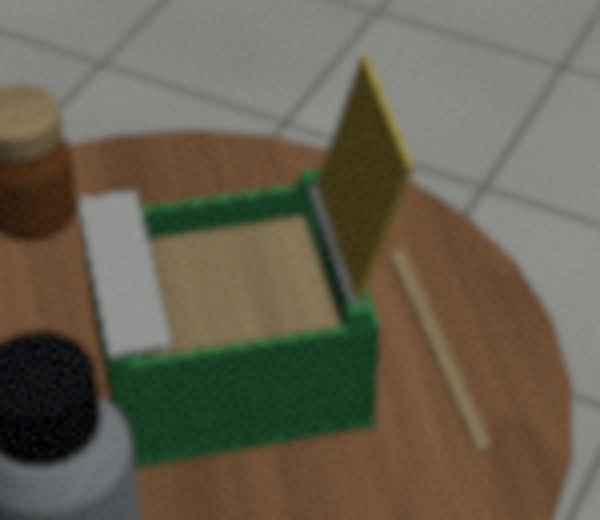

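Call:
move_arm(rows=[[[-1.6,-1.2,0,3,255],[-3.2,-2.45,0,6,255],[-4.8,-3.7,0,10,255],[-6.4,-4.9,0,13,255],[-8,-6.1,0,16,255],[-9.6,-7.3,0,19,255],[-11.2,-8.6,0,22,255],[-12.8,-9.8,0,25,255],[-14.4,-11,0,28,255],[-15.9,-12.2,0,31.2,255]]], grip_force=30)

```text
t: 1.45
position: [0.5366, 0.086, 0.2314]
orientation: [0.427, 0.904, 0.0, 0.0]
ft_force: [-0.1, 1.5, 0.6]
width: -0.0002
grip_force: 0.0
```

Run:
```python
from h import *
from plant import capture,get_obs
s=capture("scene");t=capture("top")
x=np.array([.637,-.771,0]);y=np.array([.771,.637,0]);H=np.array([.5816,.0315,.117])
for k in(-43,43):
    P=H-.0234*x+.0817*np.array([0,0,1])+k*.001*y
    print(k,proj(s,P),proj(t,P))
print("obs scene (291,135),(302.5,161)  top",[[210+200/3.6,150+240/3.6],[210+297/3.6,150+395/3.6]])
o=get_obs();d=o["position"]-H;print("TCP in caddy",d@x,d@y,d[2],o["ft_force"])
cv2.imwrite("pics/s2.png",cv2.resize(s["image"][60:260,180:400],None,fx=3,fy=3)[:,:,::-1])
```

```text
-43 [[289.96469416 133.92222978]] [[292.64453617 259.61748403]]
43 [[301.71374632 162.37617294]] [[263.02967419 215.43430601]]
obs scene (291,135),(302.5,161)  top [[265.55555555555554, 216.66666666666669], [292.5, 259.72222222222223]]
TCP in caddy -0.06787861516763656 -0.00015810058601446308 0.11442930339649308 [ 0.45907401  0.00121709 -0.34360739]
```

View pics/s2.png

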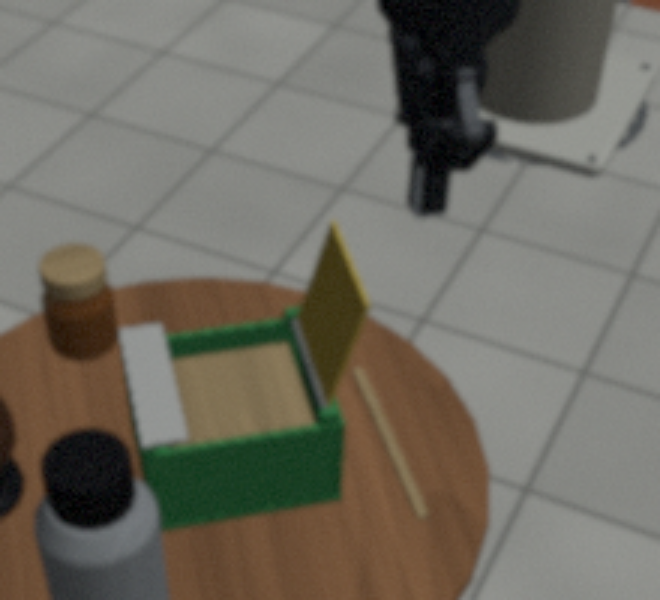

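The predicted flap edge matches both views to within 1–2 px. The shut fingertips hang behind the flap at crop (430,210), so I'll lower them and start folding.

Call:
move_arm(rows=[[[0,0,0.7,0,255],[0,0,1.5,0,255],[0,0,2.2,0,255],[-0.3,0,2.2,0,255],[-0.6,0,2.2,0,255],[-0.9,0,2.2,0,255],[-1.15,0,2.2,0,255],[-1.4,0,2.2,0,255],[-1.6,0,2.15,0,255],[-1.83,0,2.15,0,255]]])

```text
t: 2.8
position: [0.5709, 0.0453, 0.167]
orientation: [0.426, 0.905, 0.0, 0.0]
ft_force: [0.2, 1.1, -0.2]
width: -0.0001
grip_force: 0.2
```

Run:
```python
from h import *
from plant import capture,get_obs
x=np.array([.637,-.771,0]);y=np.array([.771,.637,0]);H=np.array([.5816,.0315,.117])
o=get_obs();d=o["position"]-H;print("TCP in caddy",d@x,d@y,d[2],o["ft_force"])
s=capture("scene")
cv2.imwrite("pics/s3.png",cv2.resize(s["image"][60:260,180:400],None,fx=3,fy=3)[:,:,::-1])
```

```text
TCP in caddy -0.017458841376354423 0.0005294879293076977 0.04998131886682748 [ 0.20976392  1.06558218 -0.18521564]
```

View pics/s3.png

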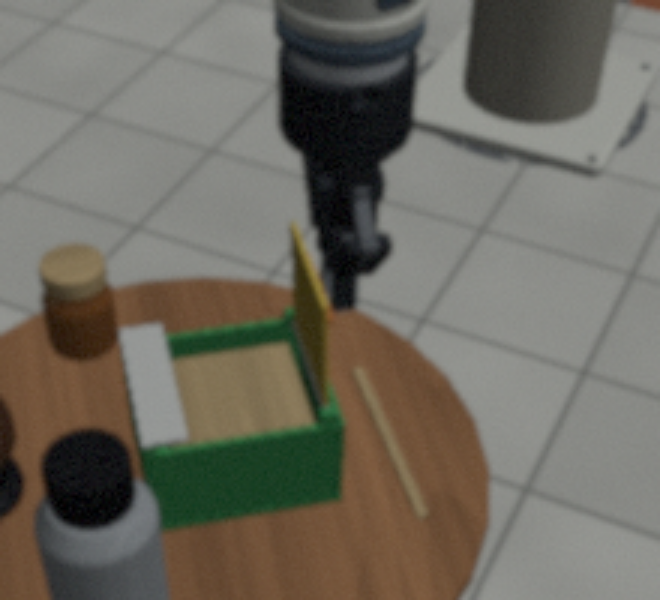

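The flap is upright (295–325, 230–400 in the crop), with the fingers behind it on the rib. I'll continue the arc.

Call:
move_arm(rows=[[[-0.3,0,0.0,0,255],[-0.6,0,0.1,0,255],[-0.85,0,0.2,0,255],[-1.05,0,0.32,0,255],[-1.25,0,0.5,0,255],[-1.41,0,0.68,0,255],[-1.54,0,0.9,0,255],[-1.64,0,1.12,0,255],[-1.71,0,1.35,0,255],[-1.72,0,1.43,0,255]]])

```text
t: 4.1
position: [0.6033, 0.0058, 0.1233]
orientation: [0.426, 0.905, -0.0, -0.0]
ft_force: [-0.0, -0.1, 0.9]
width: 0.0002
grip_force: 0.4
```

Run:
```python
from h import *
from plant import capture,get_obs
x=np.array([.637,-.771,0]);y=np.array([.771,.637,0]);H=np.array([.5816,.0315,.117])
o=get_obs();d=o["position"]-H;print("TCP in caddy",d@x,d@y,d[2],o["ft_force"])
s=capture("scene")
cv2.imwrite("pics/s4.png",cv2.resize(s["image"][90:250,200:360],None,fx=3.6,fy=3.6)[:,:,::-1])
```

```text
TCP in caddy 0.03368766760665273 0.0003567927325440964 0.006275499387971076 [-0.01826123 -0.08590824  0.88913396]
```

View pics/s4.png

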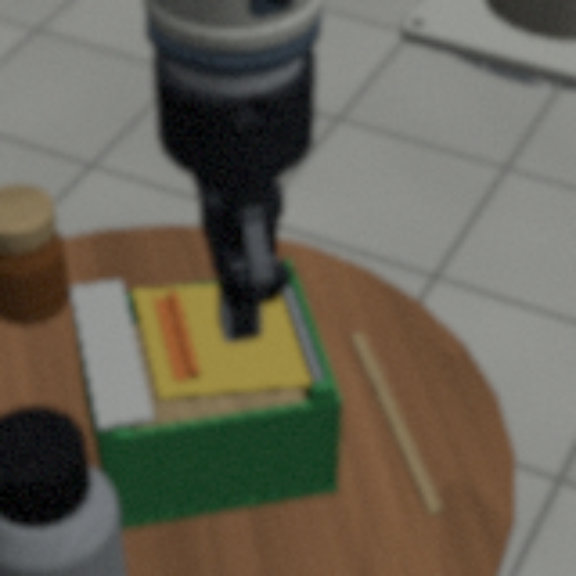

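The flap is nearly flat, with the fingertips at crop (240,325) on the bare part and the rib at (178,340), short of the lip. I'll press it flat.

Call:
move_arm(rows=[[[0,0,0.06,0,255],[0,0,0.12,0,255],[0,0,0.16,0,255],[0,0,0.16,0,255]]])

```text
t: 4.65
position: [0.6035, 0.0059, 0.1192]
orientation: [0.426, 0.905, 0.0, 0.0]
ft_force: [0.2, -0.0, 1.1]
width: 0.0004
grip_force: 0.4
```

Call:
move_arm(rows=[[[0,0,0.02,0,255],[0,0,0.04,0,255],[0,0,0.04,0,255]]])

```text
t: 5.03
position: [0.6036, 0.0059, 0.1184]
orientation: [0.426, 0.905, 0.0, 0.0]
ft_force: [-2.5, 0.6, 5.2]
width: -0.0001
grip_force: 2.9
```

Call:
move_arm(rows=[[[-0.1,0,0,0,255],[-0.2,0,0,0,255],[-0.3,0,0,0,255],[-0.4,0,0,0,255],[-0.5,0,0,0,255],[-0.6,0,0,0,255],[-0.6,0,0,0,255]]])

```text
t: 5.9
position: [0.6153, -0.0082, 0.1179]
orientation: [0.426, 0.905, 0.0, 0.0]
ft_force: [-0.8, 1.2, 5.0]
width: -0.0003
grip_force: 2.2
```

Call:
move_arm(rows=[[[-0.1,0,0,0,255],[-0.2,0,0,0,255],[-0.3,0,0,0,255],[-0.4,0,0,0,255],[-0.4,0,0,0,255]]])

```text
t: 6.52
position: [0.623, -0.0177, 0.1179]
orientation: [0.426, 0.905, -0.0, 0.0]
ft_force: [0.4, 0.1, 2.6]
width: -0.0004
grip_force: 1.5
```

Run:
```python
from h import *
from plant import capture,get_obs
x=np.array([.637,-.771,0]);y=np.array([.771,.637,0]);H=np.array([.5816,.0315,.117])
o=get_obs();d=o["position"]-H;print("TCP in caddy",d@x,d@y,d[2],o["ft_force"])
s=capture("scene")
cv2.imwrite("pics/s5.png",cv2.resize(s["image"][90:250,200:360],None,fx=3.6,fy=3.6)[:,:,::-1])
```

```text
TCP in caddy 0.06431236313815854 0.0005987039418728979 0.0009190673107435376 [0.37296057 0.12222582 2.55127542]
```

View pics/s5.png

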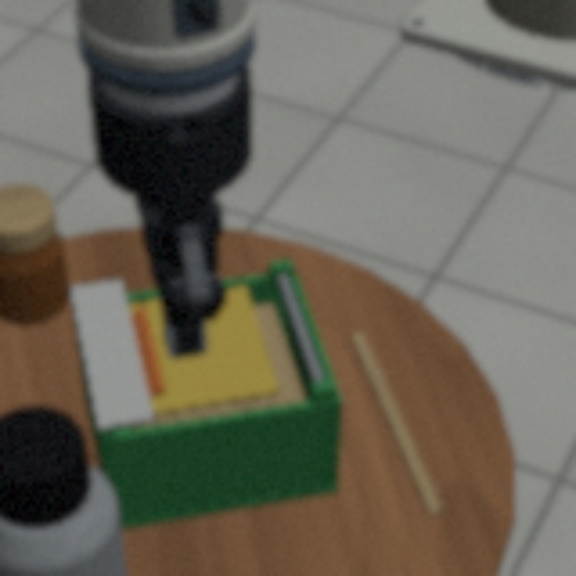

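The edge is now beneath the lip, with the rib at (148,350), close to it. I'll keep pushing until the stop.

Call:
move_arm(rows=[[[-0.08,0,0,0,255],[-0.16,0,0,0,255],[-0.22,0,0,0,255],[-0.22,0,0,0,255]]])

```text
t: 7.08
position: [0.6264, -0.022, 0.1177]
orientation: [0.426, 0.905, 0.0, -0.001]
ft_force: [-2.7, 4.1, 1.9]
width: -0.0002
grip_force: 3.7
```

Call:
move_arm(rows=[[[-0.04,0,0,0,255],[-0.08,0,0,0,255],[-0.08,0,0,0,255]]])

```text
t: 7.45
position: [0.6264, -0.0224, 0.1171]
orientation: [0.426, 0.905, 0.0, -0.003]
ft_force: [-6.8, 10.6, 3.3]
width: 0.0001
grip_force: 7.7
```

It is at the stop. I'll relax the push, then lift straight off.

Call:
move_arm(rows=[[[0.05,0,0,0,255],[0.08,0,-0.03,0,255],[0.08,0,-0.1,0,255],[0.1,0,-0.3,0,255],[0.1,0,-1,0,255],[0.1,0,-2,0,255],[0.1,0,-3,0,255],[1.5,0,-3.5,0,255],[3,0,-3.5,0,255],[4.5,0,-3.5,0,255]]])

```text
t: 8.7
position: [0.5425, 0.08, 0.2239]
orientation: [0.426, 0.905, 0.0, 0.002]
ft_force: [-0.0, 0.6, 0.3]
width: -0.0001
grip_force: 0.0
```

Run:
```python
from h import *
from plant import capture,get_obs
print(get_obs()["ft_force"],get_obs()["position"])
x=np.array([.637,-.771,0]);H=np.array([.5816,.0315,.117])
s=capture("scene");t=capture("top")
a=cv2.resize(s["image"][120:250,200:350],(400,347));b=cv2.resize(t["image"][160:280,220:370],(400,320))
b=cv2.copyMakeBorder(b,0,27,0,0,cv2.BORDER_CONSTANT)
cv2.imwrite("pics/fin.png",np.hstack([a,b])[:,:,::-1])
for n,c in(("s",s),("t",t)):
    hs=cv2.cvtColor(c["image"],cv2.COLOR_RGB2HSV);m=(hs[...,0]>5)&(hs[...,0]<15)&(hs[...,1]>215)&(hs[...,2]>150)
    m[:140]=0;m[280:]=0;m[:,:210]=0;m[:,380:]=0
    if m.sum():
        p=np.argwhere(m)[:,::-1].mean(0);d=onz(c,p,.125)[0]-H;print(n,m.sum(),p,"rib X",d@x)
    roi=m*0;roi[150:280,200:380]=1
    w=blob(roi.astype(bool)&(hs[...,1]<50)&(hs[...,2]>120));
    print(n,"lip",cv2.minAreaRect((onz(c,w,.126)[:,:2]*1000).astype(np.float32)))
```

```text
[-0.02365706  0.56941215  0.33873373] [0.54251285 0.07998667 0.22386917]
s lip ((595.6696166992188, 140.83680725097656), (302.9747314453125, 232.9647216796875), 27.15351676940918)
t 57 [333.22807018 215.71929825] rib X 0.08660286978110109
t lip ((613.368408203125, 128.59925842285156), (186.0181121826172, 137.8530731201172), 7.9258832931518555)
```

View pics/fin.png

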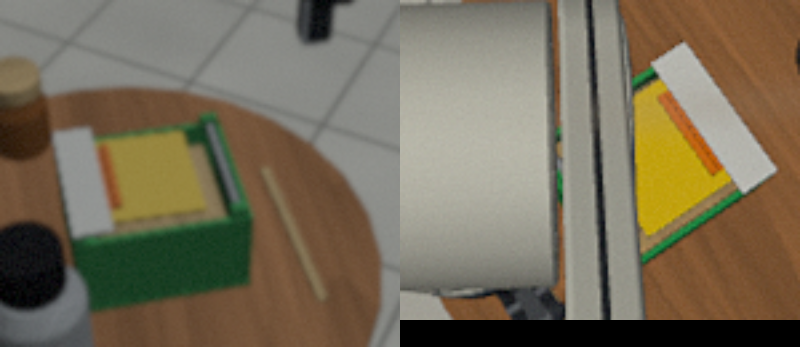

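The flap lies flat and tucked in both views, with the orange rib right against the lip: (110,175) in the scene half and (690,130) in the top half. The stick, jar and flask look unmoved in the scene half.

```bash
python3 -c "
from plant import hand_in
print(hand_in())"
```

```text
the job is handed in; nothing more can be done
None
```

The caddy is closed: I folded the flap flat, pushed it by the rib to its stop, and it stayed tucked under the lip after the arm backed off. It took about 9 s, and I saw no movement of the tray or the stick, jar and flask; the gourd was out of my final view. The job is handed in.

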